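# Lay out a coupler kit on its outlined pads

### The job

Lay out the next coupler kit for the press: set the steel collar, the large brass nipple, the small brass nipple and the relief valve each on the grey pad that carries its own outline, centred on it, the collar flat and the nipples standing upright (how these three are turned does not matter), and the valve lying along its outline with its cap on the outline's cap and its stem on the stem. Leave the yellow seal pusher and the round tin where they stand, and let go of everything.

Things in the scene. Friction and masses are not known exactly. Their poses are not given: they have to be found in the camera images.
- collar: Blackened steel collar, a plain ring lying flat: 52 mm outside, 34 mm bore, 24 mm high, about 0.18 kg. Origin: centre of its underside; z up along the bore.
- nipple_large: The larger of two stubby brass nipples, standing: hexagonal foot 38 mm across flats and 16 mm high, then a round neck 24 mm in diameter up to 50 mm in all; about 0.2 kg. Origin: centre of its underside; z up along the neck.
- nipple_small: The smaller of two stubby brass nipples, standing: hexagonal foot 22 mm across flats and 12 mm high, then a round neck 14 mm in diameter up to 42 mm in all; about 0.06 kg. Origin: centre of its underside; z up along the neck.
- valve: Chromed pressure relief valve lying flat, 74 mm long, about 0.19 kg. Along its x axis: threaded stem, 15 mm in diameter, x = -60 to -34 mm; square body 26 mm wide (y) and 26 mm high, -34 to 0; round cap, 22 mm in diameter, 0 to +14; all on one axis 13 mm up. Origin: on the underside, below the shoulder between body and cap; x points to the cap, z up. Balances at x = -17 mm.
- pad_collar: Grey square pad fixed to the bench, 90 x 90 x 8 mm (its top is 8 mm above the bench), with a flat black outline printed on top: a ring, 52 mm outside with a 34 mm grey centre, centred on the pad (for the collar). Origin: centre of the pad's underside; z up.
- pad_large: Grey square pad fixed to the bench, 90 x 90 x 8 mm (its top is 8 mm above the bench), with a flat black outline printed on top: the larger hexagon, 38 mm across flats, centred on the pad (for the large nipple). Origin: centre of the pad's underside; z up.
- pad_small: Grey square pad fixed to the bench, 90 x 90 x 8 mm (its top is 8 mm above the bench), with a flat black outline printed on top: the smaller hexagon, 22 mm across flats, centred on the pad (for the small nipple). Origin: centre of the pad's underside; z up.
- pad_valve: Grey square pad fixed to the bench, 90 x 90 x 8 mm (its top is 8 mm above the bench), with a flat black outline printed on top: the valve's plan along the pad's x: stem 15 mm wide, x = -37 to -11 mm; body 26 wide, -11 to +23; cap 22 wide, +23 to +37. The valve's origin belongs over x = +23 mm, y = 0, its x along the pad's x. Origin: centre of the pad's underside; z up.
- pusher: Bystander, not to be moved: yellow polyethylene seal pusher, standing loose: round flange 44 mm in diameter and 14 mm high, then a 26 mm stem up to 50 mm in all. Origin: centre of its underside.
- tin: Bystander, not to be moved: closed plain round tin, standing loose, 52 mm in diameter, 32 mm high. Origin: centre of its underside. Fixed equipment is further off: a tall press and drawers on the left, vise and lamp on the right (0.68 m or more to the side); bins, tools and an oil bottle under 140 mm high along the far edge, beyond 0.78 m.
There are look-alikes about, which are no part of the job. What is shaped like the nipple_small but turquoise or white is not meant. What is meant by the collar is not orange, and is the larger of those in its own colour.

How it is judged:
By the outcome, as a careful person would: the job done as asked, in the order asked, and still so for the second after the job is handed in, with the robot touching nothing.
It also fails if it takes over 112 s, if anything falls off the work surface, if the arm or the gripper's body presses on something with over 40 N, if the wrist force passes 120 N, or if a joint passes its speed limit or range.

### The arm

A 7-joint arm with a two-finger parallel gripper is mounted at the origin on the work surface. World frame = base frame: x ahead of the robot, y to its left, z up, the work surface at z = 0. Lengths are in m, angles in rad, forces in N, time in s.
With the tool pointing down it reaches from about 0.4 to 0.875 m from the base axis. Payload 19.3 kg.
Tool frame: the origin (TCP) lies midway between the tips of the shut fingers; the grasp point (between the pads) lies 19 mm behind it; x points along the fingers, y is the direction in which the jaws open and shut, and the axes are right-handed (so a half turn about x gives the same grasp; the last joint's range is limited). The gripper opens to 85 mm and grips with 20 to 120 N. Pads are 22 mm wide; open, the fingers measure 114 mm over their backs; the gripper's body (76 mm by 85 mm) begins 54 mm behind the grasp point. The pads swing forward as they close: fully open they stand 13 mm farther back than shut.
Start: joints at [-0.07, 0.521, -0.036, 1.599, 0.021, 1.021, -0.113], TCP at [0.625, -0, 0.231] pointing down, gripper open.
Joint ranges: [-2.91, 2.91], [-0.3, 2.13], [-1.5, 1.42], [0.17, 2.43], [-1.26, 4.41], [0.16, 1.93], [-2.52, 2.52]. Speed limits (rad/s): [1.89, 1.89, 2.39, 2.39, 3.01, 3.01, 3.01].

### API

Orientations are given as [roll, pitch, yaw] about the fixed x, y, z axes, in that order (R = Rz(yaw) Ry(pitch) Rx(roll)).
In Python, from workcell import telemetry, vision, workorder gives the robot as it stands. The module is installed in compiled form; this text tells all that it offers.
- The arm moves only by the tool play_rows, never from a script. Its argument "deltas" is a list of rows, each a list of 7 numbers: the shift along the world's x, y, z in mm, then the turn, a rotation vector about the world's x, y, z in degrees, then the finger opening in mm, from 0 to 85.4. In form: [[x, y, z, wx, wy, wz, jaw], ...]. A call has 1 to 8 rows; each row shifts and turns the commanded pose from where the row before left it; what a row does not reach is not made up. A row lasts 1/8 s, in which the tool goes at most 62.5 mm and 10.7 degrees, less where a joint would pass 70% of its speed; a pose out of reach is approached as far as the arm can. A call with a gripper value outside its range is refused whole. The fingers move at their own pace and stop on an object; "grip_force" is the grip in N (left out, the last holds). Time passes only in rows, so rows that do not move let the fingers close. It gives the time, the measured TCP pose, the force and the opening at its end, in the units of the state.
- telemetry.observe(): the state, without advancing time (a new reading comes with each control period).
- vision.grab_frame(name): name is "scene" or "side" or "wrist"; returns the picture (420x560x3 uint8, red, green, blue); there is no depth.
- vision.camera_info(name): a dict with "mtx" (3x3 intrinsics, pixels), "k1" (the pictures are not rectified: a ray, as slopes to the right and down, at radius r is drawn at 1 + k1 r^2 times it, then the intrinsics apply), "rvec" (rotation vector, rad) and "tvec" (3), from world to camera coordinates, as OpenCV has them. Camera axes: x right, y down, z forward; pixel columns grow to the right and rows downward; lengths in m; the calibration is good to about 2 mm. A picture is of the moment at which its call begins: read the wrist's pose just before it. camera_info takes no time and is no camera call; for the wrist camera it gives the pose at the moment of the call.
- workorder.job_done(): hands the job in, once; it reports no verdict.
The state is a dict: "clock": time; "qpos": joint angles; "qd": joint speeds; "joint_efforts": joint torques, N m; "position": TCP position; "tool_rot": TCP orientation; "force": force on the tool from outside, world axes, zero at the start; "moment": the same for the moment, N m; "grip_width": finger opening in m.
Only numpy, scipy, OpenCV 4.12 (cv2) and the standard library are available. Lean on these libraries where they do the work, as an engineer would, in place of code of your own. Each camera call takes 0.05 s, during which the arm holds its last target. There are 200 camera calls.

## Working session

There is one attempt and no reset: what is moved stays moved. The work goes in short steps, Python scripts to look and compute and a tool call to move; the robot and the scene stay as the last step left them, time stands still between calls to the robot, and variables do not carry over. Pictures are saved under pics/ and viewed, about 12 in all and at most 16, crops included, and the job is handed in when it is done.

Besides the shell and the picture viewer there is one more tool, called after "Emit:" as name([rows], argument=value, ...), one row to a line, values as JSON. play_rows: Moves the arm, as the interface text tells. Its arguments: {"type":"object","properties":{"deltas":{"type":"array","items":{"type":"array","items":{"type":"number"}}},"grip_force":{"type":"number"}},"required":["deltas"]}

```bash
mkdir -p pics
cat > h.py <<'E'
import numpy as np, cv2
from workcell import telemetry, vision, workorder
def grab(n,fn=None):
    ci=vision.camera_info(n); im=vision.grab_frame(n)
    if fn: cv2.imwrite('pics/'+fn,im[:,:,::-1])
    return im,ci
def ray(ci,u,v):
    K=np.array(ci['mtx'],float)
    d=np.array([[[u,v]]],float)
    p=cv2.undistortPoints(d,K,np.array([ci['k1'],0,0,0,0.]))[0,0]
    R=cv2.Rodrigues(np.array(ci['rvec'],float))[0]; t=np.array(ci['tvec'],float).ravel()
    return -R.T@t, R.T@np.array([p[0],p[1],1.])
def onz(ci,u,v,z):
    c,d=ray(ci,u,v); return c+d*(z-c[2])/d[2]
def proj(ci,P):
    return cv2.projectPoints(np.array(P,float).reshape(-1,1,3),np.array(ci['rvec'],float),np.array(ci['tvec'],float),np.array(ci['mtx'],float),np.array([ci['k1'],0,0,0,0.]))[0][:,0]
E
python3 - <<'E'
from h import *
for n in ['scene','side','wrist']:
    im,ci=grab(n,n+'0.png'); c,d=ray(ci,280,210); print(n,c.round(3),d.round(3),ci['k1'],ci['mtx'][0][0])
print(telemetry.observe())
a=cv2.imread('pics/scene0.png');cv2.imwrite('pics/scene0b.png',cv2.resize(a,(800,600),interpolation=cv2.INTER_CUBIC))
E
```

```text
scene [1.523 0.325 0.649] [-0.798 -0.29  -0.529] -0.10603346319209302 433.78555088697726
side [ 0.371 -0.995  0.584] [ 0.188  0.847 -0.497] -0.0009240100214496541 428.44659072647306
wrist [0.625 0.074 0.375] [ 0.009 -0.301 -0.954] 0.020817894374085592 351.32638241796917
{'clock': 0.15, 'qpos': array([-0.07019226,  0.52185159, -0.03634768,  1.59983523,  0.02121811,
        1.02108683, -0.1128155 ]), 'qd': array([ 0.0006898 , -0.00316101,  0.00069313, -0.00117436,  0.00060802,
       -0.00065827, -0.0013918 ]), 'joint_efforts': array([ 4.00798544e-04, -9.27376485e+01,  1.98035471e+00, -3.70049715e+01,
        1.79930578e-02,  6.46477114e-03, -1.41420460e-05]), 'position': array([ 6.24772452e-01, -2.53692990e-05,  2.30888598e-01]), 'tool_rot': array([-1.49925942,  1.57000086, -3.07006502]), 'force': array([ 1.14944234, -0.29661905, -0.48260248]), 'moment': array([ 0.01143782, -0.00403528, -0.01240679]), 'grip_width': 0.08556610844771502}
```

View pics/scene0b.png

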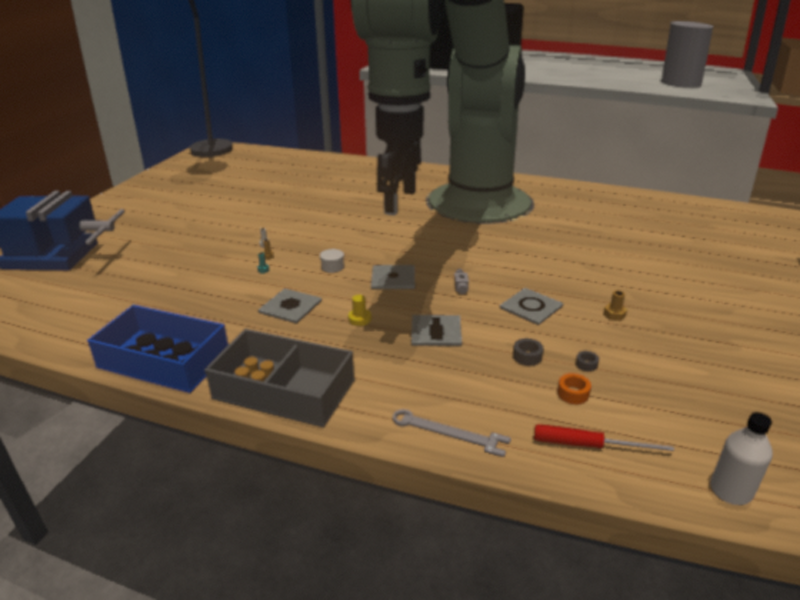

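View pics/wrist0.png

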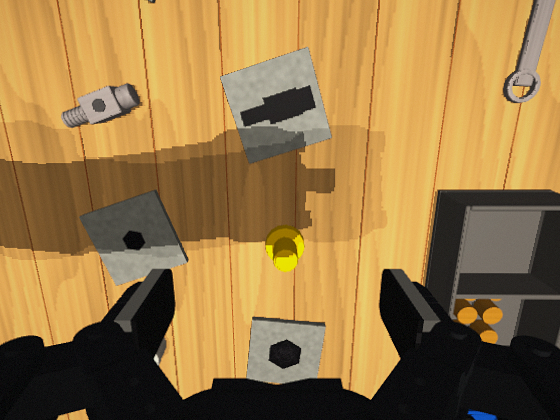

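The scene view (800x600) shows these candidates:
- **Collar:** dark rings at (528,351) and (587,360), and an orange ring at (574,387). The larger dark one at (528,351) fits.
- **Large nipple:** brass at (616,305).
- **Small nipple:** brass near (267,246), with a white one at (264,238) and a turquoise one at (263,263).
- **Valve:** (461,281).
- **Bystanders:** pusher at (358,312), tin at (332,260).

The wrist view shows the valve at (100,104), the valve pad at (275,103), the small pad at (134,240), the large pad at (285,354) and the pusher at (285,245).

Run:
```python
from h import *
ci=vision.camera_info('scene')
for n,u,v,z in [('collarBig',528,351,.012),('collarSm',587,360,.01),('orange',574,387,.012),('large',616,310,.01),('small',267,250,.02),('turq',263,268,.01),('white',264,240,.02),('tin',332,262,.016),('pusher',358,318,.007),('pC',532,305,.008),('pL',290,304,.008),('pS',392,276,.008),('pV',437,329,.008),('valve',461,281,.013)]:
    print(n,onz(ci,u*.7,v*.7,z).round(3))
ci=vision.camera_info('wrist')
for n,u,v,z in [('valve',100,104,.026),('pV',275,103,.008),('pS',134,240,.008),('pL',285,354,.008)]: print('w',n,onz(ci,u,v,z).round(3))
for y in (0,.1,-.1):
  print([onz(ci,u,v,0).round(3)[:2] for u,v in [(0,0),(559,0),(0,419),(559,419)]]);break
im=cv2.imread('pics/scene0.png')[140:290,150:460]; cv2.imwrite('pics/c.png',cv2.resize(im,(800,387),interpolation=cv2.INTER_CUBIC))
im=cv2.imread('pics/side0.png'); cv2.imwrite('pics/s.png',cv2.resize(im,(800,600)))
```

```text
collarBig [0.649 0.241 0.012]
collarSm [0.64  0.341 0.01 ]
orange [0.722 0.327 0.012]
large [0.462 0.38  0.01 ]
small [ 0.47  -0.371  0.02 ]
turq [ 0.53  -0.347  0.01 ]
white [ 0.428 -0.403  0.02 ]
tin [ 0.469 -0.212  0.016]
pusher [ 0.64  -0.08   0.007]
pC [0.492 0.222 0.008]
pL [ 0.638 -0.224  0.008]
pS [ 0.472 -0.074  0.008]
pV [0.629 0.071 0.008]
valve [0.455 0.07  0.013]
w valve [0.457 0.069 0.026]
w pV [0.623 0.07  0.008]
w pS [ 0.464 -0.078  0.008]
w pL [ 0.635 -0.231  0.008]
[array([0.367, 0.16 ]), array([0.887, 0.16 ]), array([ 0.254, -0.338]), array([ 1.002, -0.337])]
```

View pics/s.png

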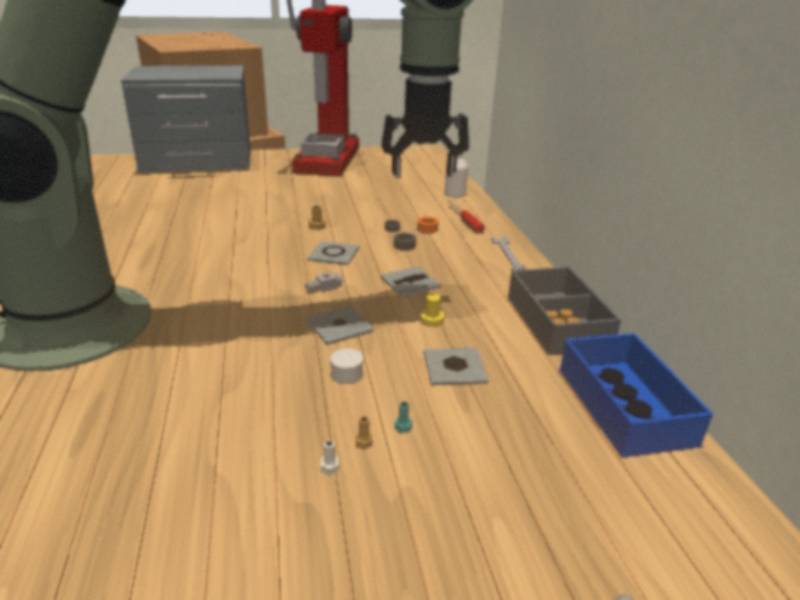

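The side view confirms the brass small nipple is the middle of three, at (363,440), with white at (330,458) and turquoise at (403,417). The collar is the larger dark ring at (404,241). I'll move left for a close wrist look.

Emit:
play_rows([
  [-5,45,0,0,0,0,85],
  [-5,45,0,0,0,0,85],
  [-5,45,0,0,0,0,85],
  [-5,45,0,0,0,0,85],
  [-5,45,0,0,0,0,85],
  [-5,45,0,0,0,0,85],
  [-5,30,0,0,0,0,85],
  [0,0,0,0,0,0,85],
])

```text
clock: 1.15
position: [0.5888, 0.3028, 0.2307]
tool_rot: [-2.14, 1.569, 2.576]
force: [0.1, -0.3, 1.3]
grip_width: 0.0849
```

Run:
```python
from h import *
im,ci=grab('wrist','w1.png'); np.save('ci1.npy',ci,allow_pickle=True)
s=telemetry.observe(); print(s['position'],s['tool_rot'],s['qd'].round(3))
from scipy.spatial.transform import Rotation as R
print(R.from_euler('xyz',s['tool_rot']).as_matrix().round(3))
```

```text
[0.58945474 0.30076124 0.23080515] [-1.15229573  1.56997982 -2.72141295] [ 0.031 -0.009  0.02   0.01   0.005 -0.     0.007]
[[-0.001  1.     0.002]
 [-0.     0.002 -1.   ]
 [-1.    -0.001  0.   ]]
```

View pics/w1.png

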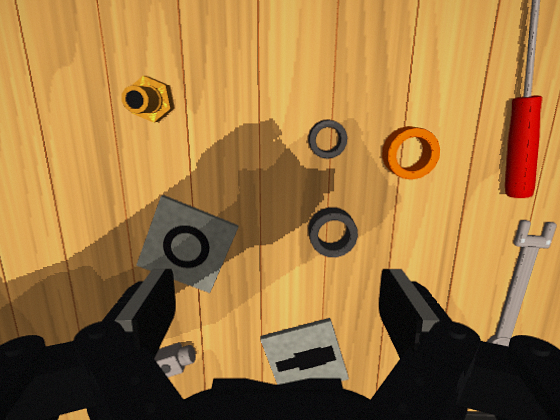

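The wrist view shows the large dark collar at (333,232), a small dark ring at (327,139), and the orange ring at (412,152). The large nipple is at (145,99), the collar pad's ring at (186,247), and the valve pad at (305,358).

Run:
```python
from h import *
im=cv2.imread('pics/w1.png'); ci=np.load('ci1.npy',allow_pickle=True).item()
hsv=cv2.cvtColor(im,cv2.COLOR_BGR2HSV)
def blobs(m,box,amin=80):
    x0,y0,x1,y1=box; mm=np.zeros_like(m); mm[y0:y1,x0:x1]=m[y0:y1,x0:x1]
    cs,_=cv2.findContours(mm,cv2.RETR_EXTERNAL,cv2.CHAIN_APPROX_NONE)
    return [c for c in cs if cv2.contourArea(c)>amin]
low=((hsv[...,1]<70)&(hsv[...,2]<150)).astype(np.uint8)*255
for c in blobs(low,(285,190,385,268)):
    (u,v),ax,_=cv2.fitEllipse(c); print('collar',(u,v),ax,onz(ci,u,v,.012).round(4)); 
    x,y,w,h=cv2.boundingRect(c); print(w,h,[onz(ci,*p,.012).round(4)[:2] for p in [(x,v),(x+w,v),(u,y),(u,y+h)]])
blk=((hsv[...,2]<45)).astype(np.uint8)*255
for c in blobs(blk,(155,215,220,275)):
    (u,v),ax,_=cv2.fitEllipse(c); print('ring',(u,v),ax,onz(ci,u,v,.008).round(4))
    print('width',np.linalg.norm(onz(ci,u-ax[1]/2,v,.008)-onz(ci,u+ax[1]/2,v,.008)))
padm=((hsv[...,1]<60)).astype(np.uint8)*255
for c in blobs(padm,(130,190,245,300),800):
    r=cv2.minAreaRect(c); q=[onz(ci,*p,.008) for p in cv2.boxPoints(r)]; print('padC',np.mean(q,0).round(4),[round(np.linalg.norm(q[i]-q[i-1]),4) for i in range(4)])
for c in blobs(blk,(120,85,150,112),30):
    (u,v),ax,_=cv2.fitEllipse(c); print('bore large',(u,v),ax,onz(ci,u,v,.05).round(4))
br=((hsv[...,1]>150)&(hsv[...,0]<32)&(hsv[...,2]>20)).astype(np.uint8)*255
print(im[100,160],hsv[100,160],hsv[50,160],hsv[232,313])
```

```text
collar (332.4117126464844, 231.98934936523438) (46.424659729003906, 49.198726654052734) [0.6502 0.237  0.012 ]
49 49 [array([0.6243, 0.2369]), array([0.6784, 0.2371]), array([0.6488, 0.2647]), array([0.6517, 0.2068])]
ring (185.76937866210938, 246.36334228515625) (40.7106819152832, 46.020877838134766) [0.4861 0.2173 0.008 ]
width 0.0518404635897453
padC [0.4773 0.197  0.008 ] [np.float64(0.0971), np.float64(0.1363), np.float64(0.0888), np.float64(0.1405)]
bore large (134.16241455078125, 98.95235443115234) (15.028112411499023, 17.487422943115234) [0.4626 0.376  0.05  ]
[ 30 119 182] [ 18 213 182] [ 18 160 214] [ 9 25 71]
```

Emit:
play_rows([
  [30,-32,0,0,0,0,85],
  [30,-31,-10,0,0,0,85],
  [0,0,-50,0,0,0,80],
  [0,0,-55,0,0,0,75],
  [0,0,-50,0,0,0,75],
  [0,0,-40,0,0,0,75],
  [0,0,-21,0,0,0,75],
  [0,0,0,0,0,0,75],
], grip_force=40)

```text
clock: 2.2
position: [0.6497, 0.236, 0.0045]
tool_rot: [-0.986, 1.569, -2.558]
force: [0.6, 0.5, 0.4]
grip_width: 0.0752
```

Emit:
play_rows([
  [0,0,0,0,0,0,60],
  [0,0,0,0,0,0,45],
  [0,0,0,0,0,0,45],
  [0,0,0,0,0,0,45],
  [0,0,0,0,0,0,45],
], grip_force=40)

```text
clock: 2.82
position: [0.651, 0.2373, 0.0074]
tool_rot: [1.894, 1.568, 0.324]
force: [-2.7, -1.8, 7.8]
grip_width: 0.0497
```

Emit:
play_rows([
  [0,0,25,0,0,0,45],
  [0,0,50,0,0,0,45],
  [0,0,25,0,0,0,45],
  [0,0,0,0,0,0,45],
  [0,0,0,0,0,0,45],
])

```text
clock: 3.45
position: [0.6497, 0.2369, 0.105]
tool_rot: [-1.228, 1.57, -2.798]
force: [-0.8, -0.9, -1.5]
grip_width: 0.0495
```

Run:
```python
from h import *
im,ci=grab('wrist','w2.png'); np.save('ci2.npy',ci,allow_pickle=True)
s=telemetry.observe(); print(s['position'],s['force'],s['grip_width'])
p=s['position']; print(proj(ci,[p,p+[0,0,.019],p+[-.026,0,.01],p+[.026,0,.01]]))
```

```text
[0.64947487 0.23676605 0.10441433] [-0.85072926 -0.05445274 -1.37269541] 0.04934598622277927
[[276.70669086 269.05647542]
 [276.70672179 290.8426125 ]
 [215.93862762 279.86422128]
 [337.47247827 279.95251645]]
```

View pics/w2.png

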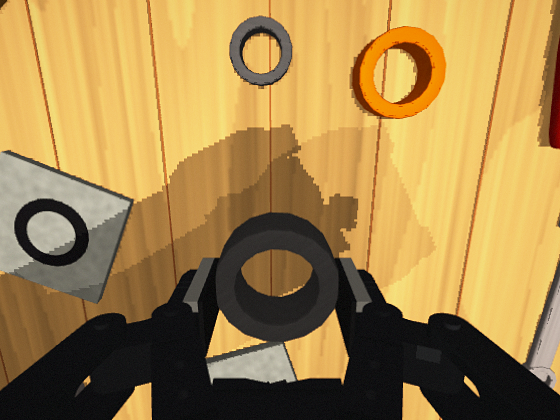

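The collar is held flat with its top face centred near (277,287), close to the predicted grasp point at (277,290). The pad ring shows at (52,233).

```bash
cat >> h.py <<'E'
def blobs(m,box,amin=80):
    x0,y0,x1,y1=box; mm=np.zeros(m.shape,np.uint8); mm[y0:y1,x0:x1]=m[y0:y1,x0:x1]*255
    cs,_=cv2.findContours(mm,cv2.RETR_EXTERNAL,cv2.CHAIN_APPROX_NONE)
    return sorted([c for c in cs if cv2.contourArea(c)>amin],key=lambda c:-cv2.contourArea(c))
def load(n):
    im=cv2.imread(f'pics/w{n}.png'); return im,cv2.cvtColor(im,cv2.COLOR_BGR2HSV),np.load(f'ci{n}.npy',allow_pickle=True).item()
E
python3 - <<'E'
from h import *
im,hsv,ci=load(2)
for c in blobs(hsv[...,2]<50,(8,190,98,275)):
    (u,v),ax,_=cv2.fitEllipse(c); print('ring',(u,v),ax,onz(ci,u,v,.008).round(4))
E
```

```text
ring (51.223026275634766, 232.17959594726562) (61.78941345214844, 76.2070083618164) [0.4853 0.2175 0.008 ]
```

Emit:
play_rows([
  [-30,-4,0,0,0,0,45],
  [-50,-6,0,0,0,0,45],
  [-50,-6,0,0,0,0,45],
  [-34,-4,0,0,0,0,45],
  [0,0,-20,0,0,0,45],
  [0,0,-20,0,0,0,45],
  [0,0,0,0,0,0,45],
])

```text
clock: 4.38
position: [0.4849, 0.2165, 0.0637]
tool_rot: [-1.08, 1.567, -2.65]
force: [1.2, -0.4, -0.7]
grip_width: 0.0495
```

Emit:
play_rows([
  [0,0,-25,0,0,0,45],
  [0,0,-15,0,0,0,45],
  [0,0,-5,0,0,0,45],
  [0,0,-2,0,0,0,45],
  [0,0,0,0,0,0,45],
])

```text
clock: 5.0
position: [0.4862, 0.2171, 0.0187]
tool_rot: [2.023, 1.57, 0.452]
force: [1.0, 0.8, -1.1]
grip_width: 0.0497
```

Emit:
play_rows([
  [0,0,-2,0,0,0,45],
  [0,0,-1,0,0,0,45],
  [0,0,0,0,0,0,45],
])

```text
clock: 5.38
position: [0.4861, 0.217, 0.0154]
tool_rot: [2.068, 1.571, 0.497]
force: [-1.0, -0.5, 0.5]
grip_width: 0.0498
```

Emit:
play_rows([
  [0,0,0,0,0,0,60],
  [0,0,0,0,0,0,70],
  [0,0,10,0,0,0,75],
  [0,0,45,0,0,0,80],
  [0,0,55,0,0,0,85],
  [0,20,60,0,0,0,85],
  [-6,40,30,0,0,0,85],
  [-6,40,0,0,0,0,85],
])

```text
clock: 6.38
position: [0.4748, 0.3183, 0.2182]
tool_rot: [2.211, 1.566, 0.64]
force: [0.4, 0.8, -1.0]
grip_width: 0.085
```

Emit:
play_rows([
  [-6,30,0,0,0,0,85],
  [-6,29,0,0,0,0,85],
  [0,0,0,0,0,0,85],
  [0,0,0,0,0,0,85],
])

```text
clock: 6.88
position: [0.4621, 0.3751, 0.215]
tool_rot: [0.837, 1.57, -0.734]
force: [0.3, -0.2, -0.3]
grip_width: 0.085
```

Run:
```python
from h import *
im,ci=grab('wrist','w3.png'); np.save('ci3.npy',ci,allow_pickle=True)
s=telemetry.observe(); print(s['position'],s['force'],s['grip_width'])
```

```text
[0.46230924 0.37487318 0.21495872] [-0.29380885  0.02294715 -0.13531797] 0.08513149025635644
```

View pics/w3.png

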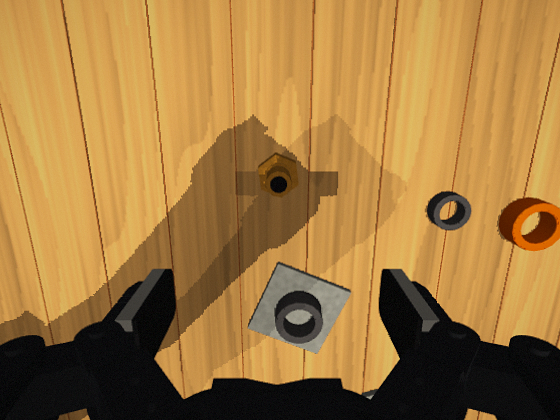

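The collar sits on its pad, silhouette around (299,317), and the large nipple's bore is at (279,184). Measuring both.

Run:
```python
from h import *
im,hsv,ci=load(3)
low=(hsv[...,1]<70)
c=blobs(low,(240,255,360,360),500)[0]; q=cv2.approxPolyDP(cv2.convexHull(c),8,True)[:,0]; P=np.array([onz(ci,*map(float,p),.008) for p in q]); print('pad corners',q.tolist(),P.mean(0).round(4),[round(np.linalg.norm(P[i]-P[i-1]),3) for i in range(len(P))])
m=low&(hsv[...,2]<95)
for c in blobs(m,(265,280,335,350),150):
    (u,v),ax,_=cv2.fitEllipse(c); print('collar',(u,v),ax,onz(ci,u,v,.020).round(4))
for c in blobs(hsv[...,2]<35,(265,170,295,198),30):
    (u,v),ax,_=cv2.fitEllipse(c); print('bore',(u,v),ax,onz(ci,u,v,.05).round(4))
print(hsv[305,285],hsv[290,340],hsv[317,299])
```

```text
pad corners [[278, 262], [349, 290], [316, 353], [248, 327]] [0.4862 0.2189 0.008 ] [np.float64(0.09), np.float64(0.087), np.float64(0.091), np.float64(0.088)]
collar (298.034912109375, 316.74969482421875) (48.2043571472168, 52.08137893676758) [0.4859 0.217  0.02  ]
bore (278.3236083984375, 184.24407958984375) (14.987444877624512, 15.531347274780273) [0.4635 0.3756 0.05  ]
[ 0 11 23] [ 25  27 158] [ 23  35 153]
```

Emit:
play_rows([
  [1,0,-50,0,0,0,70],
  [0,0,-55,0,0,0,60],
  [0,0,-50,0,0,0,60],
  [0,0,-25,0,0,0,60],
  [0,0,-12,0,0,0,60],
  [0,0,0,0,0,0,60],
  [0,0,0,0,0,0,45],
])

```text
clock: 7.8
position: [0.4636, 0.3761, 0.0238]
tool_rot: [2.291, 1.569, 0.719]
force: [-0.1, -0.1, -0.5]
grip_width: 0.0453
```

Emit:
play_rows([
  [0,0,0,0,0,0,30],
  [0,0,0,0,0,0,18],
  [0,0,0,0,0,0,18],
  [0,0,0,0,0,0,18],
  [0,0,0,0,0,0,18],
], grip_force=40)

```text
clock: 8.43
position: [0.4635, 0.376, 0.0235]
tool_rot: [2.223, 1.57, 0.652]
force: [-1.0, -0.9, 8.0]
grip_width: 0.0226
```

Emit:
play_rows([
  [0,0,25,0,0,0,18],
  [0,0,50,0,0,0,18],
  [0,-10,50,0,0,0,18],
  [10,-35,40,0,0,0,18],
  [12,-45,0,0,0,0,18],
  [12,-50,0,0,0,0,18],
  [12,-50,0,0,0,0,18],
  [12,-50,0,0,0,0,18],
])

```text
clock: 9.43
position: [0.5211, 0.1341, 0.188]
tool_rot: [1.808, 1.57, 0.238]
force: [1.0, -0.8, -2.6]
grip_width: 0.023
```

Emit:
play_rows([
  [12,-50,0,0,0,0,18],
  [12,-50,0,0,0,0,18],
  [12,-50,0,0,0,0,18],
  [12,-50,0,0,0,0,18],
  [12,-50,0,0,0,0,18],
  [12,-50,0,0,0,0,18],
  [12,-50,0,0,0,0,18],
  [12,-50,0,0,0,0,18],
])

```text
clock: 10.42
position: [0.6171, -0.2658, 0.1879]
tool_rot: [1.931, 1.571, 0.36]
force: [0.7, 0.1, -2.2]
grip_width: 0.0229
```

Emit:
play_rows([
  [12,-30,0,0,0,0,18],
  [6,-10,0,0,0,0,18],
  [0,0,0,0,0,0,18],
  [0,0,0,0,0,0,18],
])

```text
clock: 10.92
position: [0.635, -0.3027, 0.1877]
tool_rot: [-2.948, 1.57, 1.766]
force: [-0.2, 0.3, -2.2]
grip_width: 0.0226
```

Run:
```python
from h import *
im,ci=grab('wrist','w4.png'); np.save('ci4.npy',ci,allow_pickle=True)
s=telemetry.observe(); print(s['position'],s['force'],s['grip_width'])
p=s['position']; print(proj(ci,[p,p+[0,0,.0265]]))
```

```text
[ 0.63509511 -0.30276007  0.18781212] [-0.39580435 -1.6749432  -2.17419062] 0.0226299361540066
[[277.2937459  269.67669412]
 [277.42645911 301.91178784]]
```

View pics/w4.png

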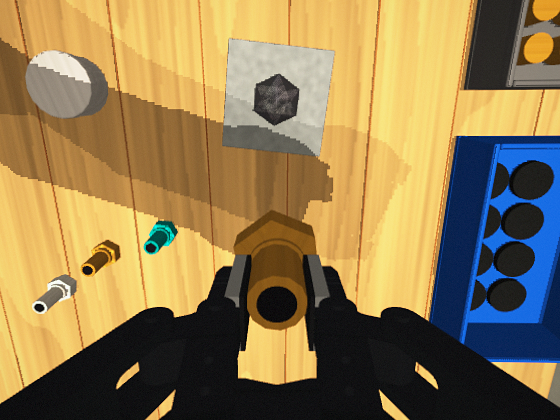

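The nipple is held upright with its bore at (277,301), as predicted. The large pad's hexagon is at (277,98), and the brass small nipple is at (100,258) between the white and turquoise ones.

Run:
```python
from h import *
im,hsv,ci=load(4)
for c in blobs((hsv[...,2]<80)&(hsv[...,1]<90),(245,60,310,128),300):
    (u,v),ax,_=cv2.fitEllipse(c); print('hex',(u,v),ax,onz(ci,u,v,.008).round(4))
c=blobs(hsv[...,1]<80,(210,30,345,165),800)[0]; q=cv2.approxPolyDP(cv2.convexHull(c),8,True)[:,0]; P=np.array([onz(ci,*map(float,p),.008) for p in q]); print(q.tolist(),P.mean(0).round(4),[round(np.linalg.norm(P[i]-P[i-1]),3) for i in range(len(P))])
for c in blobs(hsv[...,2]<40,(78,255,100,280),8):
    (u,v),ax,_=cv2.fitEllipse(c); print('small bore',(u,v),ax,onz(ci,u,v,.042).round(4))
for c in blobs(hsv[...,2]<40,(255,280,300,325),100):
    (u,v),ax,_=cv2.fitEllipse(c); print('held bore',(u,v),ax)
```

```text
hex (275.7982482910156, 99.2457046508789) (44.60251235961914, 46.9515380859375) [ 0.6339 -0.2288  0.008 ]
[[229, 38], [334, 51], [319, 155], [222, 144]] [ 0.6341 -0.229   0.008 ] [np.float64(0.088), np.float64(0.089), np.float64(0.088), np.float64(0.09)]
small bore (86.96942138671875, 269.743408203125) (6.970005035400391, 8.483329772949219) [ 0.463  -0.3774  0.042 ]
held bore (276.4946594238281, 303.974609375) (34.557090759277344, 39.3411979675293)
```

Emit:
play_rows([
  [-1,40,-20,0,0,0,18],
  [0,34.5,-40,0,0,0,18],
  [0,0,-45,0,0,0,18],
  [0,0,-30,0,0,0,18],
  [0,0,-14,0,0,0,18],
  [0,0,-5,0,0,0,18],
  [0,0,0,0,0,0,18],
])

```text
clock: 11.85
position: [0.6344, -0.2298, 0.0344]
tool_rot: [1.312, 1.57, -0.259]
force: [0.2, -0.2, -1.7]
grip_width: 0.0228
```

Emit:
play_rows([
  [0,1,-2,0,0,0,18],
  [0,0,-1,0,0,0,18],
  [0,0,0,0,0,0,18],
])

```text
clock: 12.22
position: [0.6345, -0.2288, 0.0316]
tool_rot: [1.43, 1.57, -0.141]
force: [-1.1, 1.6, 5.9]
grip_width: 0.023
```

Emit:
play_rows([
  [0,0,0,0,0,0,35],
  [0,0,0,0,0,0,50],
  [0,0,10,0,0,0,60],
  [0,0,40,0,0,0,65],
  [0,0,55,0,0,0,75],
  [0,0,55,0,0,0,75],
  [-35,-30,40,0,0,0,75],
  [-35,-30,0,0,0,0,75],
])

```text
clock: 13.22
position: [0.5644, -0.2899, 0.2346]
tool_rot: [1.147, 1.565, -0.423]
force: [0.7, 0.1, -0.7]
grip_width: 0.0749
```

Emit:
play_rows([
  [-35,-30,0,0,0,0,75],
  [-35,-30,0,0,0,0,75],
  [-31,-28,0,0,0,0,75],
  [0,0,0,0,0,0,75],
  [0,0,0,0,0,0,75],
])

```text
clock: 13.85
position: [0.4635, -0.3764, 0.2311]
tool_rot: [1.603, 1.57, 0.032]
force: [0.5, -0.7, -0.1]
grip_width: 0.0751
```

Run:
```python
from h import *
im,ci=grab('wrist','w5.png'); np.save('ci5.npy',ci,allow_pickle=True)
s=telemetry.observe(); print(s['position'],s['force'],s['grip_width'])
```

```text
[ 0.46385297 -0.37598054  0.2309243 ] [ 0.61319578  0.28493851 -0.15576015] 0.07508084192322612
```

View pics/w5.png

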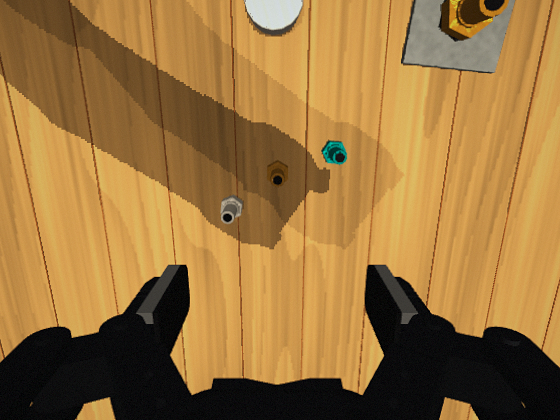

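The large nipple stands on its pad at upper right (480,10). The small brass nipple's bore is at (278,180). Turquoise at (336,154) and white at (231,212) are about 60 mm away, so a 35 mm opening clears both.

Run:
```python
from h import *
im,hsv,ci=load(5)
for box,z,n in [((268,172,290,190),.042,'brass'),((325,145,350,168),.042,'turq'),((220,205,242,225),.042,'white'),((475,0,510,15),.058,'large')]:
  for c in blobs(hsv[...,2]<40,box,8):
    (u,v),ax,_=cv2.fitEllipse(c); print(n,(u,v),ax,onz(ci,u,v,z).round(4))
```

```text
brass (277.2953796386719, 179.80984497070312) (7.699293613433838, 8.064238548278809) [ 0.4641 -0.3771  0.042 ]
turq (339.65924072265625, 157.20904541015625) (7.823532581329346, 8.104500770568848) [ 0.5234 -0.3551  0.042 ]
white (227.13735961914062, 217.3588104248047) (6.71614933013916, 7.489048004150391) [ 0.414  -0.4155  0.042 ]
large (493.05828857421875, 3.9194133281707764) (9.65119743347168, 19.850732803344727) [ 0.6351 -0.2311  0.058 ]
```

Emit:
play_rows([
  [0,-1,-50,0,0,0,40],
  [0,0,-60,0,0,0,35],
  [0,0,-55,0,0,0,35],
  [0,0,-30,0,0,0,35],
  [0,0,-18,0,0,0,35],
  [0,0,0,0,0,0,35],
  [0,0,0,0,0,0,22],
  [0,0,0,0,0,0,10],
])

```text
clock: 14.9
position: [0.4638, -0.3782, 0.019]
tool_rot: [0.983, 1.569, -0.587]
force: [0.1, -0.0, 5.8]
grip_width: 0.0126
```

Emit:
play_rows([
  [0,0,0,0,0,0,8],
  [0,0,0,0,0,0,8],
  [0,0,0,0,0,0,8],
], grip_force=30)

```text
clock: 15.28
position: [0.4638, -0.3782, 0.0189]
tool_rot: [1.016, 1.569, -0.555]
force: [-1.2, 1.8, 8.7]
grip_width: 0.012
```

Emit:
play_rows([
  [0,0,25,0,0,0,8],
  [0,0,50,0,0,0,8],
  [0,5,55,0,0,0,8],
  [0,40,40,0,0,0,8],
  [0,50,0,0,0,0,8],
  [0,50,0,0,0,0,8],
  [0,50,0,0,0,0,8],
  [0,35,0,0,0,0,8],
])

```text
clock: 16.27
position: [0.463, -0.1457, 0.1884]
tool_rot: [1.562, 1.57, -0.008]
force: [0.6, -0.3, -0.3]
grip_width: 0.0124
```

Emit:
play_rows([
  [0,0,0,0,0,0,8],
  [0,0,0,0,0,0,8],
])

```text
clock: 16.52
position: [0.4631, -0.1484, 0.1881]
tool_rot: [1.016, 1.57, -0.555]
force: [-0.1, -1.1, 0.3]
grip_width: 0.0124
```

Run:
```python
from h import *
im,ci=grab('wrist','w6.png'); np.save('ci6.npy',ci,allow_pickle=True)
s=telemetry.observe(); print(s['position'],s['force'],s['grip_width'])
p=s['position']; print(proj(ci,[p,p+[0,0,.023],p+[0,.001,.023],[.464,-.078,.008]]))
```

```text
[ 0.4629825  -0.14870623  0.18789826] [ 0.61069655 -0.92750825 -0.59243521] 0.01192266463907909
[[276.85615955 269.8895059 ]
 [276.95137776 297.20384567]
 [276.95289756 294.9453192 ]
 [277.71969698 103.12468829]]
```

View pics/w6.png

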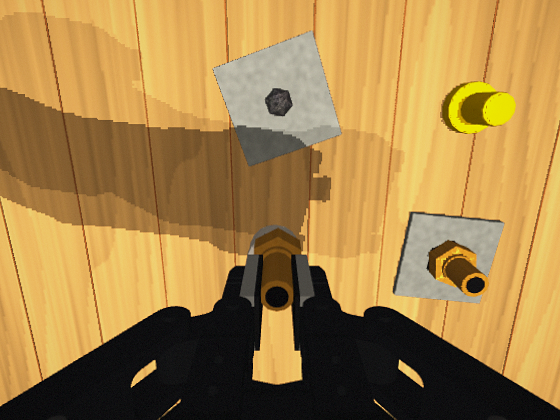

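The small nipple is held upright with its bore at (278,296), and its pad's hexagon is at (279,102). The large nipple is in full view at (455,265), so I'll measure it too.

Run:
```python
from h import *
im,hsv,ci=load(6)
for c in blobs((hsv[...,2]<80)&(hsv[...,1]<90),(255,80,305,123),100):
    (u,v),ax,_=cv2.fitEllipse(c); print('hexS',(u,v),ax,onz(ci,u,v,.008).round(4))
c=blobs(hsv[...,1]<70,(200,25,350,170),800)[0]; q=cv2.approxPolyDP(cv2.convexHull(c),8,True)[:,0]; P=np.array([onz(ci,*map(float,p),.008) for p in q]); print(q.tolist(),P.mean(0).round(4))
c=blobs(hsv[...,1]<70,(390,205,512,310),800)[0]; q=cv2.approxPolyDP(cv2.convexHull(c),10,True)[:,0]; P=np.array([onz(ci,*map(float,p),.008) for p in q]); print('padL',q.tolist(),P.mean(0).round(4))
for box,z,n in [((262,282,292,312),.188+.023,'held'),((463,272,490,298),.058,'large bore')]:
  for c in blobs(hsv[...,2]<40,box,30):
    (u,v),ax,_=cv2.fitEllipse(c); print(n,(u,v),ax,onz(ci,u,v,z).round(4))
```

```text
hexS (278.34112548828125, 101.7784652709961) (25.02660369873047, 26.754226684570312) [ 0.4645 -0.0769  0.008 ]
[[311, 31], [340, 134], [249, 165], [213, 68]] [ 0.4645 -0.077   0.008 ]
padL [[411, 212], [503, 223], [479, 302], [393, 292]] [ 0.6336 -0.2284  0.008 ]
held (276.5188903808594, 296.5221252441406) (19.512502670288086, 21.860065460205078) [ 0.4628 -0.1483  0.211 ]
large bore (474.86871337890625, 284.6861572265625) (14.168375968933105, 16.83940315246582) [ 0.6355 -0.2294  0.058 ]
```

Emit:
play_rows([
  [1.5,35,-20,0,0,0,8],
  [0,36,-40,0,0,0,8],
  [0,0,-50,0,0,0,8],
  [0,0,-30,0,0,0,8],
  [0,0,-13,0,0,0,8],
  [0,0,-5,0,0,0,8],
  [0,0,0,0,0,0,8],
])

```text
clock: 17.45
position: [0.4649, -0.0771, 0.0302]
tool_rot: [1.392, 1.57, -0.179]
force: [0.1, -0.4, -1.0]
grip_width: 0.0124
```

Emit:
play_rows([
  [0,0,-2,0,0,0,8],
  [0,0,-1.5,0,0,0,8],
  [0,0,0,0,0,0,8],
])

```text
clock: 17.82
position: [0.4651, -0.0768, 0.0269]
tool_rot: [1.472, 1.569, -0.099]
force: [-1.1, 0.5, 12.8]
grip_width: 0.0125
```

Emit:
play_rows([
  [0,0,0,0,0,0,25],
  [0,0,0,0,0,0,40],
  [0,0,10,0,0,0,45],
  [0,0,40,0,0,0,60],
  [0,0,55,0,0,0,75],
  [0,10,50,0,0,0,80],
  [0,40,25,0,0,0,80],
  [0,50,0,0,0,0,80],
])

```text
clock: 18.82
position: [0.4653, 0.0238, 0.2088]
tool_rot: [1.636, 1.566, 0.063]
force: [0.8, 1.0, -0.1]
grip_width: 0.0798
```

Emit:
play_rows([
  [10,30,0,0,0,0,80],
  [20,10,0,0,0,0,80],
  [0,0,0,0,0,0,80],
  [0,0,0,0,0,0,80],
])

```text
clock: 19.32
position: [0.4939, 0.0627, 0.2063]
tool_rot: [-1.011, 1.57, -2.582]
force: [-0.0, -0.2, 0.7]
grip_width: 0.0803
```

Run:
```python
from h import *
im,ci=grab('wrist','w7.png'); np.save('ci7.npy',ci,allow_pickle=True)
s=telemetry.observe(); print(s['position'],s['force'],s['grip_width'],s['qpos'].round(2))
```

```text
[0.49391128 0.06260064 0.20625838] [ 0.13255261 -0.38537519  0.64569214] 0.08039744431250194 [-0.17  0.35 -0.1   1.95  0.05  0.84 -0.29]
```

View pics/w7.png

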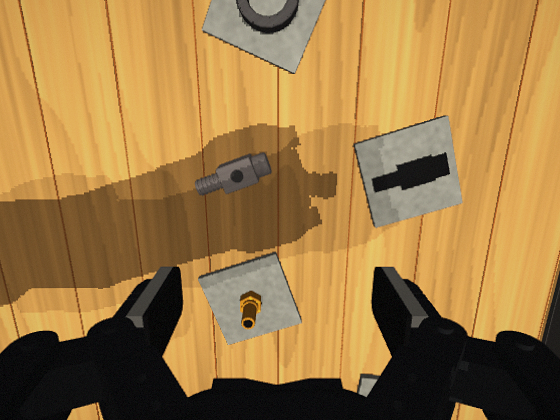

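All four are in view: the valve at (235,173) with its cap to the right, its pad outline at (412,172) with the cap at the right end, the small nipple standing at (250,305), and the collar on its pad at the top. Measuring the valve and its outline.

Run:
```python
from h import *
im,hsv,ci=load(7)
def axis(c,z):
    r=cv2.boxPoints(cv2.minAreaRect(c)); P=np.array([onz(ci,*map(float,p),z)[:2] for p in r])
    e=[P[1]-P[0],P[2]-P[1]]; L=e[0] if np.linalg.norm(e[0])>np.linalg.norm(e[1]) else e[1]
    if L[0]<0: L=-L
    return P.mean(0).round(4),np.degrees(np.arctan2(L[1],L[0])).round(2),[np.linalg.norm(x).round(4) for x in e]
m=(hsv[...,1]<75); m[:,:]=cv2.morphologyEx(m.astype(np.uint8),cv2.MORPH_OPEN,np.ones((3,3)))>0
c=blobs(m,(185,140,285,205),300)[0]; print('valve',cv2.boundingRect(c),axis(c,.013),axis(c,.018))
# hole on top of body
for k in blobs(hsv[...,2]<45,(225,165,250,188),30):
    (u,v),ax,_=cv2.fitEllipse(k); print('hole',(u,v),ax,onz(ci,u,v,.026).round(4))
c2=blobs(hsv[...,2]<45,(365,145,455,200),300)[0]; print('outl',axis(c2,.008))
P=np.array([onz(ci,*map(float,p),.008)[:2] for p in c2[:,0]])
c3=blobs(m|(hsv[...,2]<45),(350,110,468,232),800)[0]; q=cv2.approxPolyDP(cv2.convexHull(c3),8,True)[:,0]; Q=np.array([onz(ci,*map(float,p),.008) for p in q]); print('padV',q.tolist(),Q.mean(0).round(4)); e=Q-np.roll(Q,1,0); print([np.degrees(np.arctan2(x[1],x[0])).round(1) for x in e],np.linalg.norm(e,axis=1).round(3))
c=blobs(m,(195,248,305,350),800)[0]; q=cv2.approxPolyDP(cv2.convexHull(c),8,True)[:,0]; print('padS',q.tolist(),np.mean([onz(ci,*map(float,p),.008) for p in q],0).round(4))
for k in blobs(hsv[...,2]<40,(238,315,260,332),15):
    (u,v),ax,_=cv2.fitEllipse(k); print('small bore',(u,v),ax,onz(ci,u,v,.05).round(4))
crop=im[110:235,180:470]; cv2.imwrite('pics/c7.png',cv2.resize(crop,None,fx=2.7,fy=2.7,interpolation=cv2.INTER_CUBIC))
# width profile of the valve & outline along axis
for n,cc,z in [('v',blobs(m,(185,140,285,205),300)[0],.013),('o',c2,.008)]:
    mk=np.zeros(m.shape,np.uint8); cv2.drawContours(mk,[cc],-1,255,-1); vs,us=np.nonzero(mk)
    ctr,a,_=axis(cc,z); a=np.radians(a); X=np.array([onz(ci,float(u),float(v),z)[:2] for u,v in zip(us,vs)])-ctr
    s=X@[np.cos(a),np.sin(a)]; t=X@[-np.sin(a),np.cos(a)]
    print(n,[(round(b*1e3),round(np.ptp(t[abs(s-b)<.003])*1e3,1),round((t[abs(s-b)<.003]).mean()*1e3,1)) for b in np.arange(-.036,.037,.006) if (abs(s-b)<.003).any()])
```

```text
valve (195, 153, 76, 42) (array([0.4501, 0.0646]), np.float64(20.73), [np.float64(0.0752), np.float64(0.0286)]) (array([0.4507, 0.0657]), np.float64(20.73), [np.float64(0.0741), np.float64(0.0281)])
hole (237.22169494628906, 176.26095581054688) (9.245230674743652, 10.880716323852539) [0.4566 0.0673 0.026 ]
outl (array([0.6255, 0.0653]), np.float64(17.77), [np.float64(0.074), np.float64(0.0258)])
padV [[447, 116], [461, 202], [375, 226], [354, 144]] [0.6243 0.066  0.008 ]
[np.float64(16.8), np.float64(-72.7), np.float64(-162.9), np.float64(107.9)] [0.089 0.088 0.088 0.088]
padS [[275, 253], [300, 322], [228, 343], [198, 278]] [ 0.4645 -0.0764  0.008 ]
small bore (247.68832397460938, 323.22186279296875) (6.084186553955078, 7.399973392486572) [ 0.4649 -0.0763  0.05  ]
v [(-36, np.float64(15.4), np.float64(1.1)), (-30, np.float64(15.0), np.float64(1.1)), (-24, np.float64(15.5), np.float64(1.0)), (-18, np.float64(15.3), np.float64(1.2)), (-12, np.float64(26.8), np.float64(0.1)), (-6, np.float64(28.6), np.float64(0.3)), (0, np.float64(28.4), np.float64(0.4)), (6, np.float64(28.5), np.float64(0.3)), (12, np.float64(28.5), np.float64(0.2)), (18, np.float64(28.7), np.float64(0.2)), (24, np.float64(26.5), np.float64(1.3)), (30, np.float64(21.4), np.float64(0.7)), (36, np.float64(20.9), np.float64(0.9))]
o [(-36, np.float64(13.9), np.float64(0.2)), (-30, np.float64(14.1), np.float64(0.3)), (-24, np.float64(14.6), np.float64(0.2)), (-18, np.float64(14.6), np.float64(0.2)), (-12, np.float64(25.4), np.float64(0.2)), (-6, np.float64(25.4), np.float64(0.1)), (0, np.float64(25.3), np.float64(0.1)), (6, np.float64(25.6), np.float64(0.2)), (12, np.float64(25.8), np.float64(0.2)), (18, np.float64(25.5), np.float64(0.0)), (24, np.float64(24.8), np.float64(0.2)), (30, np.float64(21.4), np.float64(-0.1)), (36, np.float64(21.2), np.float64(0.2))]
```

View pics/c7.png

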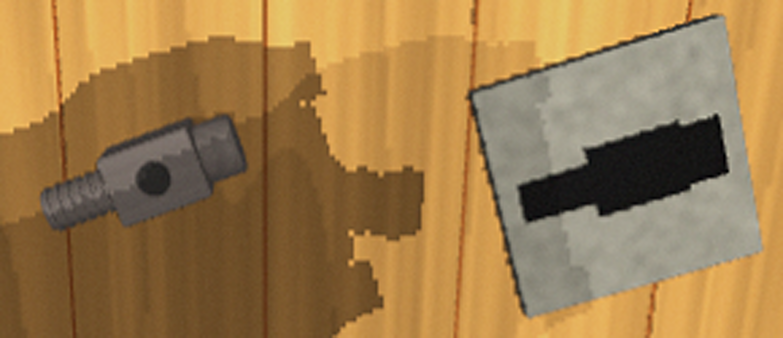

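The crop shows both caps to the right. The small nipple is within 1 mm of its pad centre, the valve lies at about 20.7° and its outline at about 17.5°. I'll turn the tool −69.3° and grasp at the body.

Emit:
play_rows([
  [-6,1,0,0,0,-9.9,80],
  [-6,1,0,0,0,-9.9,70],
  [-6,1,0,0,0,-9.9,60],
  [-6,1,0,0,0,-9.9,55],
  [-6,1,0,0,0,-9.9,55],
  [-4,0,0,0,0,-9.9,55],
  [-4,0,0,0,0,-9.9,55],
  [0,0,0,0,0,0,55],
])

```text
clock: 20.38
position: [0.456, 0.0679, 0.2063]
tool_rot: [-1.169, 1.571, 2.334]
force: [-0.4, 0.4, 0.6]
grip_width: 0.0548
```

Run:
```python
from h import *
from scipy.spatial.transform import Rotation as R
s=telemetry.observe(); print(s['position'],R.from_euler('xyz',s['tool_rot']).as_matrix().round(4))
y=R.from_euler('xyz',s['tool_rot']).as_matrix()[:,1]; print(np.degrees(np.arctan2(y[1],y[0])))
```

```text
[0.45600613 0.06791762 0.20629546] [[-0.      0.3539 -0.9353]
 [ 0.     -0.9353 -0.3539]
 [-1.     -0.      0.    ]]
-69.27675576429411
```

Aligned. Descending to grasp.

Emit:
play_rows([
  [0,0,-40,0,0,0,55],
  [0,0,-60,0,0,0,55],
  [0,0,-55,0,0,0,55],
  [0,0,-30,0,0,0,55],
  [0,0,-15,0,0,0,55],
  [0,0,0,0,0,0,55],
  [0,0,0,0,0,0,40],
  [0,0,0,0,0,0,28],
])

```text
clock: 21.38
position: [0.4572, 0.0685, 0.0071]
tool_rot: [3.08, 1.569, 0.3]
force: [-0.7, 0.2, 0.3]
grip_width: 0.028
```

Emit:
play_rows([
  [0,0,0,0,0,0,20],
  [0,0,0,0,0,0,20],
  [0,0,0,0,0,0,20],
], grip_force=40)

```text
clock: 21.75
position: [0.4571, 0.0684, 0.0072]
tool_rot: [3.082, 1.569, 0.302]
force: [-2.6, 0.3, 15.8]
grip_width: 0.0252
```

Emit:
play_rows([
  [0,0,20,0,0,0,20],
  [0,0,40,0,0,0,20],
  [0,0,20,0,0,0,20],
  [0,0,0,0,0,0,20],
  [0,0,0,0,0,0,20],
])

```text
clock: 22.38
position: [0.4563, 0.0683, 0.0858]
tool_rot: [-0.588, 1.571, 2.915]
force: [-0.0, 0.5, -2.2]
grip_width: 0.0252
```

Run:
```python
from h import *
im,ci=grab('wrist','w8.png'); np.save('ci8.npy',ci,allow_pickle=True)
s=telemetry.observe(); print(s['position'],s['tool_rot'],s['force'],s['grip_width'])
p=s['position']; print(proj(ci,[p,p+[0,0,.02]]))
```

```text
[0.45610455 0.06819618 0.08550156] [-0.11930704  1.56992831 -2.8994207 ] [ 0.39598426 -0.18143119 -1.35374893] 0.02509408995182676
[[274.83247613 270.29459901]
 [274.53144514 293.58768897]]
```

View pics/w8.png

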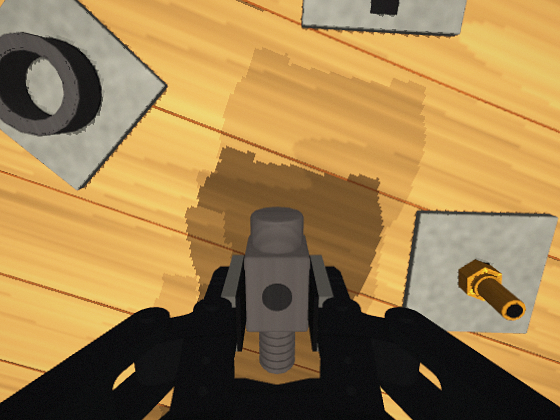

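The valve is held squarely, with its hole at (277,297), about 1.5 mm stem-side of the grasp point. I'll compensate, turn −3.2°, and carry it to its pad.

Emit:
play_rows([
  [20,0,5,0,0,-1.6,20],
  [45,0,0,0,0,-1.6,20],
  [50,0,0,0,0,0,20],
  [40,0,0,0,0,0,20],
  [21,0,0,0,0,0,20],
  [0,0,-35,0,0,0,20],
  [0,0,-30,0,0,0,20],
  [0,0,0,0,0,0,20],
])

```text
clock: 23.42
position: [0.6305, 0.0679, 0.0231]
tool_rot: [-0.132, 1.565, -2.968]
force: [0.6, -0.2, -1.1]
grip_width: 0.0252
```

Run:
```python
from h import *
from scipy.spatial.transform import Rotation as R
s=telemetry.observe(); y=R.from_euler('xyz',s['tool_rot']).as_matrix()[:,1]; print(s['position'],s['force'],np.degrees(np.arctan2(y[1],y[0])))
```

```text
[0.63048472 0.06789471 0.02311322] [ 0.5596797  -0.15798873 -1.14566983] -72.50480635430635
```

Emit:
play_rows([
  [1,0,-5,0,0,0,20],
  [0,0,-2,0,0,0,20],
  [0,0,0,0,0,0,20],
])

```text
clock: 23.8
position: [0.6338, 0.0683, 0.0197]
tool_rot: [3.081, 1.57, 0.245]
force: [-0.7, 0.8, -1.5]
grip_width: 0.0252
```

Emit:
play_rows([
  [-1.5,0,-1.5,0,0,0,20],
  [0,0,-1.5,0,0,0,20],
  [0,0,0,0,0,0,20],
])

```text
clock: 24.18
position: [0.6319, 0.0683, 0.016]
tool_rot: [-0.389, 1.571, 3.058]
force: [-0.3, -0.0, -1.9]
grip_width: 0.0253
```

Emit:
play_rows([
  [0,0,-1,0,0,0,20],
  [0,0,-0.5,0,0,0,20],
  [0,0,0,0,0,0,20],
])

```text
clock: 24.55
position: [0.6321, 0.0683, 0.0153]
tool_rot: [-2.783, 1.571, 0.664]
force: [-5.3, -0.7, 11.0]
grip_width: 0.0251
```

Emit:
play_rows([
  [0,0,0,0,0,0,35],
  [0,0,0,0,0,0,50],
  [0,0,8,0,0,0,60],
  [0,0,40,0,0,0,70],
  [0,0,55,0,0,0,75],
  [-20,0,50,0,0,0,75],
  [-40,0,35,0,0,0,75],
  [-30,0,0,0,0,0,75],
])

```text
clock: 25.55
position: [0.5418, 0.0683, 0.2056]
tool_rot: [3.138, 1.566, 0.301]
force: [0.5, 0.3, -0.9]
grip_width: 0.0749
```

Emit:
play_rows([
  [0,0,0,0,0,0,75],
  [0,0,0,0,0,0,75],
])

```text
clock: 25.8
position: [0.5425, 0.0683, 0.203]
tool_rot: [3.108, 1.57, 0.272]
force: [0.6, -0.6, -0.2]
grip_width: 0.0752
```

Run:
```python
from h import *
im,ci=grab('wrist','w9.png'); np.save('ci9.npy',ci,allow_pickle=True)
grab('scene','s9.png')
s=telemetry.observe(); print(s['position'],s['force'])
a=cv2.imread('pics/w9.png'); b=cv2.imread('pics/s9.png')[150:270,150:470]
cv2.imwrite('pics/m9.png',np.vstack([a,cv2.resize(b,(480,180),interpolation=cv2.INTER_CUBIC) if 0 else cv2.copyMakeBorder(cv2.resize(b,(480,180),interpolation=cv2.INTER_CUBIC),0,0,0,80,cv2.BORDER_CONSTANT)]))
```

```text
[0.54256345 0.06820558 0.20247848] [ 0.58860837  0.31637477 -0.40295404]
```

View pics/m9.png

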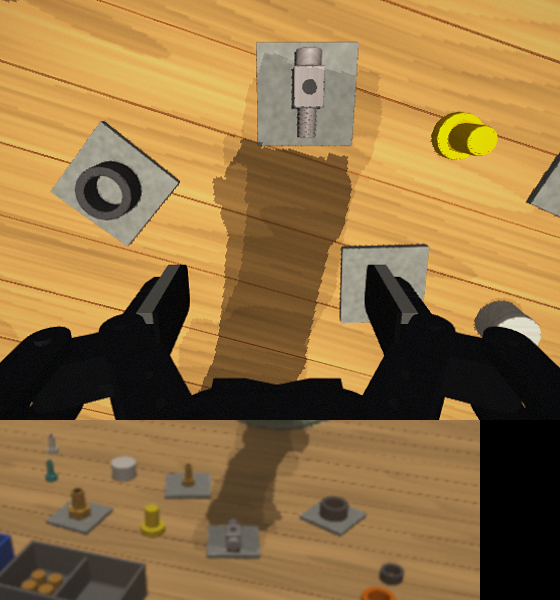

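The valve lies along its outline at (308,92), cap away and stem toward the robot, with no outline showing beside it. The scene strip shows both nipples upright and the pusher and tin in place. I'll check the valve and large nipple offsets.

Run:
```python
from h import *
im,hsv,ci=load(9)
m=hsv[...,1]<75
c=blobs(m|(hsv[...,2]<40),(245,35,365,152),800)[0]; q=cv2.approxPolyDP(cv2.convexHull(c),8,True)[:,0]; Q=np.array([onz(ci,*map(float,p),.008) for p in q]); print('padV',q.tolist(),Q.mean(0).round(4),np.linalg.norm(Q-np.roll(Q,1,0),axis=1).round(3))
e=np.roll(Q,-1,0)-Q; ang=[(np.degrees(np.arctan2(x[1],x[0]))+45)%90-45 for x in e]; print('ang',np.round(ang,1))
ctr=Q.mean(0)[:2]; a=np.radians(17.5)
for k in blobs(hsv[...,2]<60,(300,77,320,98),20):
    (u,v),ax,_=cv2.fitEllipse(k); h=onz(ci,u,v,.034)[:2]; print('hole',(u,v),ax,h.round(4),'in pad frame',((h-ctr)@[np.cos(a),np.sin(a)]*1e3).round(1),((h-ctr)@[-np.sin(a),np.cos(a)]*1e3).round(1))
for n,u,v in [('stem end',307,138),('cap end top',308,48)]:
    h=onz(ci,u,v,.021)[:2]; print(n,((h-ctr)@[np.cos(a),np.sin(a)]*1e3).round(1),((h-ctr)@[-np.sin(a),np.cos(a)]*1e3).round(1))
# large nipple from scene & side: predicted bore pixel if centred
b=im[30:155,240:370]; cv2.imwrite('pics/v9.png',cv2.resize(b,None,fx=4.5,fy=4.5,interpolation=cv2.INTER_CUBIC))
```

```text
padV [[357, 42], [351, 144], [258, 144], [257, 43]] [0.6247 0.0656 0.008 ] [0.088 0.089 0.089 0.088]
ang [17.8 17.5 17.2 18. ]
stem end -37.1 -1.2
cap end top 38.1 0.0
```

View pics/v9.png

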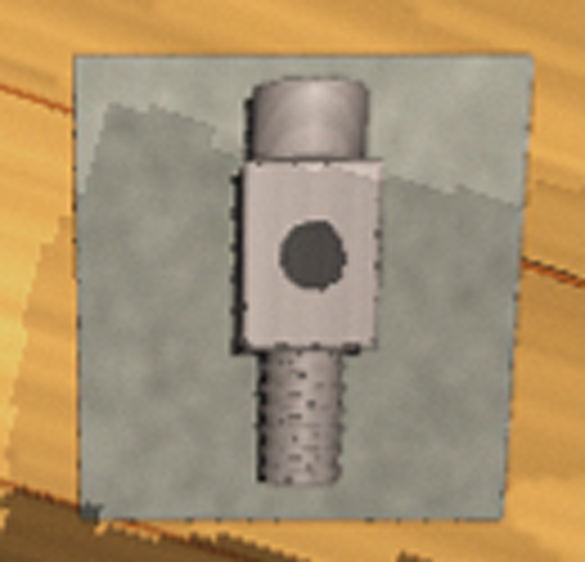

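```bash
python3 -c "
from h import *
print(workorder.job_done(), telemetry.observe()['clock'])"
```

```text
the job is handed in; nothing more can be done
the job is handed in; nothing more can be done
```

The job is handed in. I placed the collar, large nipple, small nipple and valve on their pads in the order listed, let go of everything, and left the gripper open well above the bench. The clock read about 26 s, and no reported wrist force passed 16 N.

| Part | Last check against its pad |
|---|---|
| Collar | about 1–2 mm from centre, lying flat |
| Large nipple | about 1.5–2 mm from centre, upright |
| Small nipple | under 1 mm from centre, upright |
| Valve | within about 1.5 mm across and along its outline, cap on cap and stem on stem, aligned to the outline by eye in the last crop |

- **Large nipple:** an earlier reading put it up to 3 mm off, but its bore was cut by the picture edge there. A full view from the side gave the figure in the table.
- **Valve hole:** my check on the valve's top hole found nothing in the last picture, so the valve result rests on its two ends.
- **Bystanders:** the yellow pusher and the round tin looked unmoved in the last scene picture. I judged that by eye and did not measure it.

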